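Swing the marver plate against its stop and latch it

ROBOT

A 6-joint arm with a two-finger parallel gripper is mounted at the origin on the work surface. World frame = base frame: x ahead of the robot, y to its left, z up, the work surface at z = 0. Lengths are in m, angles in degrees, forces in N, time in s.
With the tool pointing down it reaches from about 0.375 to 0.9 m from the base axis. Payload 3.1 kg.
Tool frame: the origin (TCP) lies between the finger pads; the fingertips stand 11 mm ahead of it and the grasp point (between the pads) lies 8 mm behind it; x points along the fingers, y is the direction in which the jaws open and shut, and the axes are right-handed (so a half turn about x gives the same grasp; the last joint's range is limited). The gripper opens to 87 mm and grips with 3 to 60 N. Pads are 19 mm wide; open, the fingers measure 117 mm over their backs; the gripper's body (75 mm by 190 mm) begins 51 mm behind the grasp point.
Start: joints at [56.58, 30.224, 82.088, -0, 67.689, -10.227], TCP at [0.246, 0.574, 0.234] pointing down, gripper open.
Joint ranges: [-176.69, 176.69], [-43.24, 126.21], [12.49, 139.97], [-82, 262], [0, 151.66], [-163.58, 163.58]. Speed limits (degrees/s): [159.86, 159.86, 180, 180, 180, 180].

INTERFACE

Orientations are given as a 3x3 rotation matrix whose columns are the frame's x, y, z axes.
In Python, from rig import bot gives the robot as it stands.
- The arm moves only by the shell command python3 -m inch 'ROWS' [OPENING]. ROWS is a JSON object of lists of equal length, an entry for each row: "dp": the shift along the tool's x, y, z in mm, a list of three; "yaw": the turn about the tool's x in degrees. In form: {"dp": [[tx, ty, tz], ...], "yaw": [yaw, ...]}. A call has 1 to 20 rows; each row shifts and turns the commanded pose from where the row before left it, along the tool's axes as they then stand; what a row does not reach is not made up. A row lasts 1/12 s, in which the tool goes at most 41.7 mm and 7.16 degrees, less where a joint would pass 70% of its speed; a pose out of reach is approached as far as the arm can. A call is refused whole if a number of a shift passes 41.7 or a number of a turn 7.16, either way. A call with a gripper value outside its range is refused whole. OPENING is the finger opening in mm, from 0 to 87, set as the call begins (- or left out, the last holds). The fingers move at their own pace and stop on an object; the grip force is fixed at half the most. Time passes only in rows, so rows that do not move let the fingers close. It gives the time, the measured TCP pose, the force and the opening at its end, in the units of the state.
- bot.read_state(): the state, without advancing time (a new reading comes with each control period).
- bot.capture(name): name is "side" or "top"; returns a dict with "color" (480x640x3 uint8, red, green, blue), "intrinsics" (3x3 intrinsics, pixels), "pose" (4x4, takes a point from camera to world coordinates). Camera axes: x right, y down, z forward; pixel columns grow to the right and rows downward; lengths in m; the calibration is good to about 2 mm. A picture is of the moment at which its call begins. There is no depth.
- bot.hand_in(): hands the job in, once; it reports no verdict.
The state is a dict: "time_s": time; "joint_positions": joint angles; "qvel": joint speeds; "tau": joint torques, N m; "position": TCP position; "tcp_rot": TCP orientation; "force": force on the tool from outside, world axes, zero at the start; "moment": the same for the moment, N m; "opening": opening from 0.0 (shut) to 1.0 (fully open).
Only numpy, scipy, OpenCV 4.12 (cv2) and the standard library are available. Lean on these libraries where they do the work, as an engineer would, in place of code of your own. Each camera call takes 0.05 s, during which the arm holds its last target.

TASK

On the glass workshop bench, swing the dark marver plate round on its bed by pushing its free corner (the one with the white dot) while the slotted opposite corner bears on the brass peg, until its edge comes up against the screw of the red stop, wherever that has been set; then keep it pressed firmly against the screw for about a second (about 12 N, and never push the plate with more than 20 N). After that, swing the yellow latch fully shut over the plate and let go, leaving the plate lying there with its slot on the peg and all the other things where they are.

Things in the scene. Friction and masses are not known exactly. Their poses are not given: they have to be found in the camera images.
- bed: fixed aluminium bed plate, 215 x 250 x 8 mm thick, lying on the bench. Origin: centre of its underside. It carries the peg at (-62, -58) mm of its own x, y, the red stop near its -x edge, and the latch at its +x, +y side. Its yaw differs from start to start.
- plate: loose dark graphite marver plate, black face on top, 14 mm thick, 0.3 to 0.6 kg, flat on the bed (8 to 22 mm above the bench). Origin: on its underside, on the peg's axis when the slot bears on the peg. It spans -20 to 80 mm of its own x, -14 to 136 of its y. Slot 16 mm wide (x -8 to 8) from the -y edge to y = 6. White dot at (69, 126). Home: origin on the peg, axes within 0.1 rad of the bed's.
- push_corner (a point): point on the plate's upper +x edge near the white-dot corner, at (80, 115, 14) mm of the plate's frame; straight across the plate from the stop when home. Pushed here towards the plate's -x, the plate swings counterclockwise (from above) about the peg, sliding with about 1 to 4 N. At the start the plate is turned 0.30 to 0.52 rad clockwise from the bed's axes.
- peg (a point): brass peg, 12 mm in diameter, standing 22 mm up from the bed; the point is on its axis at the bed's upper face (8 mm above the bench). At the start it stands inside the plate's slot, a few mm short of the slot's end; home, it touches the slot's end.
- stop: red stop bracket on the bed, 10 x 30 x 24 mm tall, axes as the bed's. Origin: middle of the foot of its face to the bed's +x. A rigid steel screw, 10 mm thick, 10 mm above the bed, stands 7 to 25 mm out of it, set differently each time and not measured: feel for it. The plate's -x edge stops on it at y = 115. Drag of a finger along the pushed edge can hold the plate short: finish with a square push.
- latch (a joint): yellow hold-down latch bar on an upright pivot, rad: starts open at 0 to 0.4, 2.3 fully shut (end stop), grows clockwise from above. Stiff, stays where left, about 1.5 N at the knob. At q it points along the bed's (cos(0.1 - q), sin(0.1 - q)) from the pivot; shut, it lies over the plate, 2 mm above it. Bar 14 mm wide, 72 mm long, 24 to 34 mm above the bench.
- latch_knob (a point): centre of the top of the latch's upright round black knob, 14 mm in diameter, 60 mm from the pivot, top 70 mm above the bench, free from 34 mm up
- latch_pivot (a point): top of the latch's steel pivot pin, on its axis, 38 mm above the bench; hub 25 mm in diameter
- weight: loose brass weight, 28 mm in diameter, 26 mm tall, standing on the bed's +x, -y corner; leave alone. Origin: centre of its underside.
- jacks: loose steel glassblower's jacks, 230 x 50 x 12 mm, flat on the bench; leave alone. Origin: middle, on the bench.
- caliper: loose steel caliper, 190 x 65 x 6 mm; leave alone. Origin: middle of its beam.
- paddle: loose wooden paddle, 260 x 80 x 12 mm; leave alone. Origin: where blade meets handle.
- paperweight: loose green glass paperweight, 68 mm in diameter, 52 mm tall; leave alone. Origin: centre of its underside.
- jar: loose amber jar with black cap, 60 mm in diameter, 85 mm tall; leave alone. Origin: centre of its underside.
There are look-alikes about, which are no part of the job. Several things have the shape of the plate; the one meant has the colours described above.

How it is judged (in metres and radians):
On the way, in this order (a step that is already met when the one before it is completed fails the run):
1. the plate is home (slot on the peg, edge on the stop) and the fingers keep it pressed on the stop (8 to 18 N on the plate, 6 N or more on the stop), the latch not yet shut (horizontal distance between plate and peg below 0.004 m and angle between the y axis of plate and the y axis of bed, either way round below 0.11 rad and contact force between plate and stop above 6 N and contact force between plate and the fingers between 8 and 18 N and value of joint latch below 1.2 rad), for 0.5 s.
2. the latch is fully shut over the plate (value of joint latch above 2.2 rad), for 0.2 s.
At the end, for the whole second after the job is handed in: the plate lies flat and still on the bed, within 0.11 rad of the bed's axes, its slot on the peg within 4 mm, and the latch is shut (2.2 rad or more) (horizontal distance between plate and peg below 0.004 m and angle between the y axis of plate and the y axis of bed, either way round below 0.11 rad and value of joint latch above 2.2 rad and linear speed of plate below 0.01 m/s and angle between plate's own z axis and vertical below 0.03 rad); the robot touches nothing.
It fails at once if the plate is pushed with more than 20 N (contact force between plate and the fingers above 20 N or contact force between plate and the arm above 20 N or contact force between plate and stop above 20 N).
It fails at once if the plate is lifted or tipped (angle between plate's own z axis and vertical above 0.12 rad or height (world z) of plate above 0.016 m).
It fails at once if a bystander is moved by more than 25 mm (distance of any of weight, jacks, caliper, paddle, paperweight, jar from where it was at the start of the episode above 0.025 m).
It also fails if it takes over 70 s, if anything falls off the work surface, if the arm or the gripper's body presses on something with over 40 N, if the wrist force passes 120 N, or if a joint passes its speed limit or range.

## Working session

There is one attempt and no reset: what is moved stays moved. The work goes in short steps, Python scripts to look and compute and a shell command to move; the robot and the scene stay as the last step left them, time stands still between calls to the robot, and variables do not carry over. Pictures are saved under pics/ and viewed, and the job is handed in when it is done.

```bash
ls; mkdir -p pics; python3 - <<'E'
from rig import bot
import cv2, numpy as np
for n in("top","side"):
    c=bot.capture(n); cv2.imwrite(f"pics/{n}0.png",c["color"][:,:,::-1]); print(n,c["intrinsics"].round(1).tolist(),c["pose"].round(4).tolist())
s=bot.read_state(); print(s)
E
```

```text
pics
top [[527.3, 0.0, 315.5], [0.0, 527.3, 245.4], [0.0, 0.0, 1.0]] [[-0.0114, -0.9881, 0.1536, 0.3768], [-0.9999, 0.0118, 0.0018, 0.0214], [-0.0035, -0.1536, -0.9881, 1.2807], [0.0, 0.0, 0.0, 1.0]]
side [[497.3, 0.0, 314.8], [0.0, 497.3, 238.4], [0.0, 0.0, 1.0]] [[0.892, -0.2899, 0.3467, 0.1558], [-0.4514, -0.5342, 0.7147, -0.8017], [-0.022, -0.7941, -0.6074, 0.7893], [0.0, 0.0, 0.0, 1.0]]
{'time_s': 0.1, 'joint_positions': array([ 5.65774032e+01,  3.02723611e+01,  8.21498695e+01,  3.61108325e-04,
        6.76893783e+01, -1.02258238e+01]), 'qvel': array([-0.00290256, -0.05146404, -0.18462287, -0.12444664, -0.05021993,
       -0.10708087]), 'tau': array([-5.54775306e-05, -4.40984774e+01, -1.77150017e+01,  6.34726812e-02,
        5.33790572e-02, -5.49075435e-05]), 'position': array([0.24577737, 0.57394579, 0.2326786 ]), 'tcp_rot': array([[-1.07781303e-03,  3.93891313e-01,  9.19156391e-01],
       [-1.62260162e-03,  9.19155026e-01, -3.93892631e-01],
       [-9.99998103e-01, -1.91596726e-03, -3.51548580e-04]]), 'force': array([-0.26700505,  0.36072984, -0.37285277]), 'moment': array([-0.01994751, -0.02892839,  0.00823252]), 'opening': 0.9997361297770584}
```

View pics/top0.png

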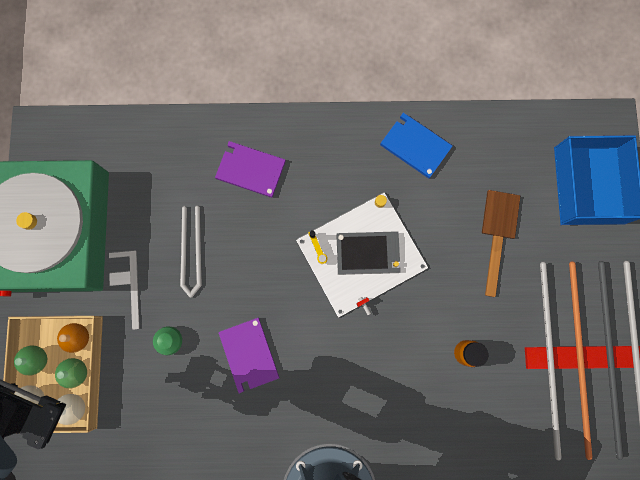

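View pics/side0.png

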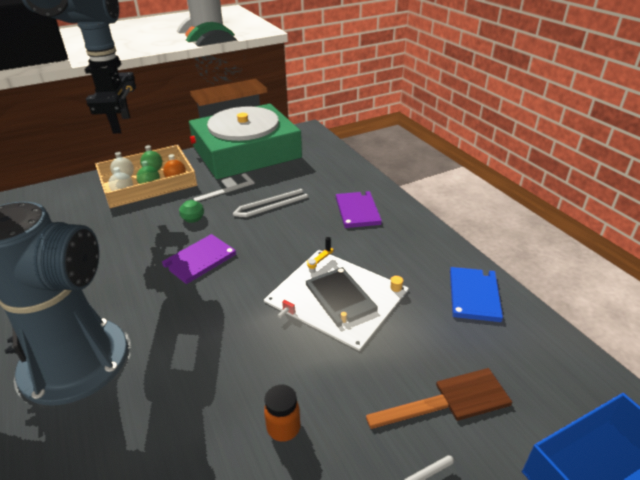

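```bash
cat > h.py <<'E'
import numpy as np, cv2
from rig import bot
def ray(c,u,v,z):
    K,P=c["intrinsics"],c["pose"]
    d=P[:3,:3]@np.linalg.inv(K)@np.array([u,v,1.]); o=P[:3,3]
    return o+d*(z-o[2])/d[2]
def proj(c,p):
    P=np.linalg.inv(c["pose"]); q=c["intrinsics"]@(P[:3,:3]@np.asarray(p)+P[:3,3]); return q[:2]/q[2]
def tri(c1,uv1,c2,uv2):
    M=[];b=[]
    for c,uv in((c1,uv1),(c2,uv2)):
        d=c["pose"][:3,:3]@np.linalg.inv(c["intrinsics"])@np.array([*uv,1.]); d/=np.linalg.norm(d)
        A=np.eye(3)-np.outer(d,d); M.append(A); b.append(A@c["pose"][:3,3])
    return np.linalg.lstsq(np.vstack(M),np.hstack(b),rcond=None)[0]
def crop(c,name,u0,v0,w,h,s):
    im=c["color"][v0:v0+h,u0:u0+w,::-1]
    cv2.imwrite(f"pics/{name}.png",cv2.resize(im,None,fx=s,fy=s,interpolation=cv2.INTER_CUBIC))
E
python3 - <<'E'
from h import *
c=bot.capture("top"); crop(c,"topz",290,185,150,140,5)
c=bot.capture("side"); crop(c,"sidez",255,230,160,120,5)
E
```

```text
(no output)
```

View pics/topz.png

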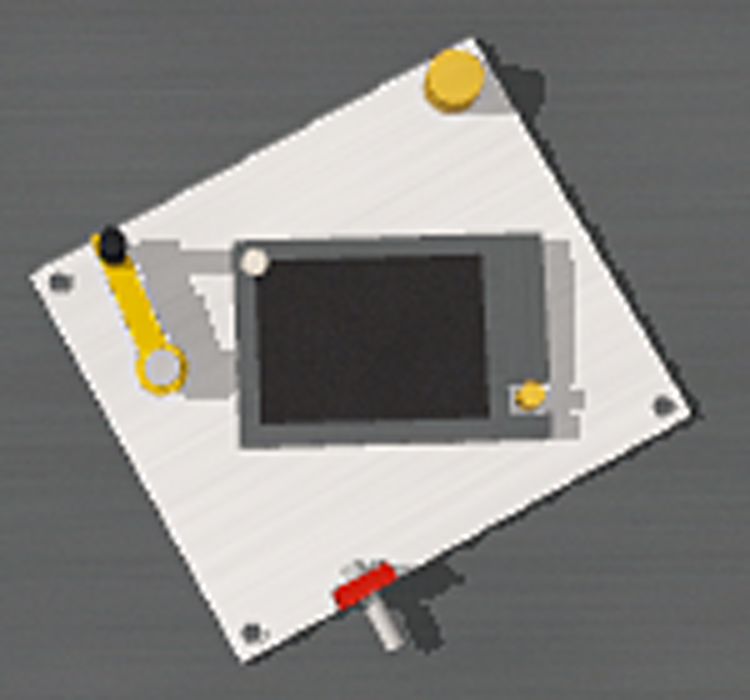

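View pics/sidez.png

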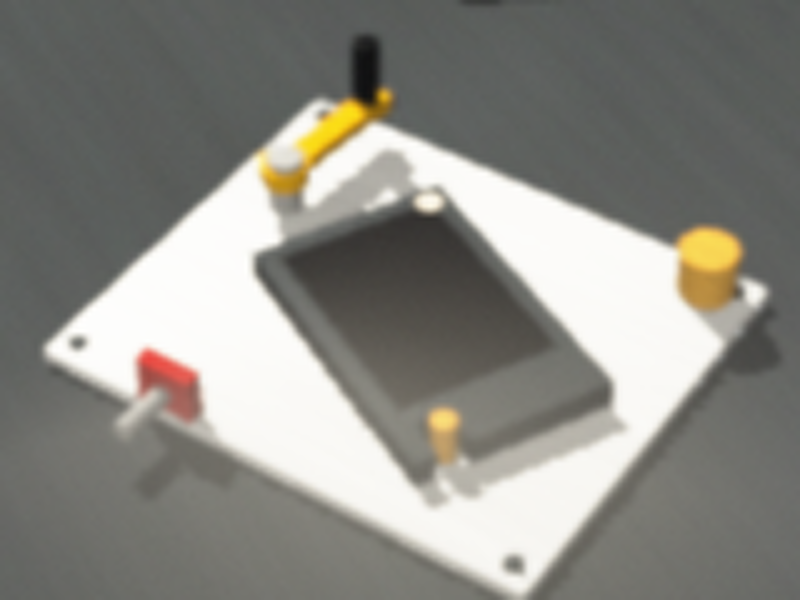

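```bash
cat > m.py <<'E'
from h import *
t=bot.capture("top"); s=bot.capture("side")
# bed corners (crop px -> full), on upper face z=.008; order +x-y,-x-y,-x+y,+x+y
cz=np.array([[475,40],[690,410],[243,660],[33,276]])/5+[290,185]-0.4
W=np.array([ray(t,*p,.008) for p in cz]); print("corners",W.round(4).tolist())
print("sides",[round(np.linalg.norm(W[i]-W[(i+1)%4])*1000,1) for i in range(4)])
cs=np.array([[765,290],[525,600],[45,350],[322,100]])/5+[255,230]-0.4
Ws=np.array([ray(s,*p,.008) for p in cs]); print("side cam",Ws.round(4).tolist())
ideal=np.array([[.1075,-.125],[-.1075,-.125],[-.1075,.125],[.1075,.125]])
for w in (W,Ws):
    c=w[:,:2].mean(0); A=ideal.T@(w[:,:2]-c); th=np.arctan2(A[0,1]-A[1,0],A[0,0]+A[1,1]); print("c",c.round(4),"yaw",np.degrees(th).round(2))
g=lambda u,v:(u/5+290-.4,v/5+185-.4)
gs=lambda u,v:(u/5+255-.4,v/5+230-.4)
print("peg",tri(t,g(531,394),s,gs(445,414)).round(4),ray(t,*g(531,394),.030).round(4))
print("knob",tri(t,g(112,243),s,gs(366,40)).round(4),ray(t,*g(112,243),.068).round(4))
print("pivot",tri(t,g(160,368),s,gs(285,158)).round(4),ray(t,*g(160,368),.038).round(4))
print("dot",tri(t,g(256,262),s,gs(428,203)).round(4),ray(t,*g(256,262),.022).round(4))
for n,p in dict(a=(234,243),b=(543,235),c=(550,438),d=(240,447)).items(): print("plate",n,ray(t,*g(*p),.022).round(4))
for n,p in dict(stopa=(335,590),stopb=(390,564)).items(): print(n,ray(t,*g(*p),.032).round(4))
E
python3 m.py
```

```text
corners [[0.7052, -0.1493, 0.008], [0.5194, -0.2477, 0.008], [0.4017, -0.0287, 0.008], [0.5891, 0.0707, 0.008]]
sides [np.float64(210.2), np.float64(248.6), np.float64(212.2), np.float64(248.7)]
side cam [[0.7045, -0.1475, 0.008], [0.5156, -0.2509, 0.008], [0.3996, -0.0285, 0.008], [0.5903, 0.0715, 0.008]]
c [ 0.5538 -0.0887] yaw 27.99
c [ 0.5525 -0.0889] yaw 27.81
peg [ 0.5255 -0.1673  0.0325] [ 0.5255 -0.1675  0.03  ]
knob [0.594  0.0312 0.0715] [0.5943 0.0314 0.068 ]
pivot [0.5393 0.0094 0.0363] [0.5391 0.0094 0.038 ]
dot [ 0.5913 -0.0375  0.023 ] [ 0.5924 -0.0379  0.022 ]
plate a [ 0.6018 -0.0274  0.022 ]
plate b [ 0.604  -0.1773  0.022 ]
plate c [ 0.5051 -0.1771  0.022 ]
plate d [ 0.5026 -0.0285  0.022 ]
stopa [ 0.4334 -0.0717  0.032 ]
stopb [ 0.4453 -0.0979  0.032 ]
```

```bash
python3 -m inch '{"dp":[[0,-21,30.2],[0,-21,30.2],[0,-21,30.2],[0,-21,30.2],[0,-21,30.2],[0,-21,30.2],[0,-21,30.2],[0,-21,30.2],[0,-21,30.2],[0,-21,30.2],[0,-21,30.2],[0,-21,30.2],[0,-21,30.2],[0,-21,30.2],[0,-21,30.2],[0,-21,30.2],[0,-21,30.2],[0,-21,30.2],[0,-21,30.2],[0,-21,30.2]],"yaw":[0,0,0,0,0,0,0,0,0,0,0,0,0,0,0,0,0,0,0,0]}' 0
python3 -m inch '{"dp":[[0,0,0],[0,0,0],[0,0,0],[0,0,0],[0,0,0],[0,0,0],[0,0,0],[0,0,0],[0,0,0],[0,0,0]],"yaw":[6.6,6.6,6.6,6.6,6.6,6.6,6.6,6.6,6.6,6.6]}'
python3 - <<'E'
from rig import bot
s=bot.read_state()
for k in("time_s","joint_positions","position","tcp_rot","force","opening"):print(k,s[k])
E
```

```text
time_s: 1.97
position: [0.6365, -0.0512, 0.2335]
tcp_rot: [[-0.0, 0.394, 0.919], [0.0, 0.919, -0.394], [-1.0, 0.0, -0.0]]
force: [-0.6, 0.1, -0.0]
opening: 0.003
time_s: 2.8
position: [0.6358, -0.0494, 0.2334]
tcp_rot: [[-0.0, 1.0, 0.008], [0.0, 0.008, -1.0], [-1.0, -0.0, -0.0]]
force: [0.0, 0.6, -0.1]
opening: 0.008
time_s 2.8
joint_positions [-1.44701086e+01  3.12376644e+01  8.01466747e+01 -1.06551997e-03
  6.86301171e+01 -1.49496607e+01]
position [ 0.6358003  -0.04944408  0.23342446]
tcp_rot [[-2.48631373e-04  9.99964886e-01  8.37643716e-03]
 [ 4.62764585e-05  8.37644892e-03 -9.99964916e-01]
 [-9.99999968e-01 -2.48235018e-04 -4.83574816e-05]]
force [ 0.00239127  0.55731723 -0.07917287]
opening 0.0077291403093751815
```

```bash
python3 -m inch '{"dp":[[25,0,0],[25,0,0],[25,0,0],[25,0,0],[25,0,0],[25,0,0],[20,0,0],[15,0,0],[10,0,0],[5,0,0],[5,0,0],[4,0,0],[0,0,0],[0,0,0]],"yaw":[0,0,0,0,0,0,0,0,0,0,0,0,0,0]}'
python3 - <<'E'
from h import *
c=bot.capture("top"); crop(c,"top1",260,150,200,180,4)
c=bot.capture("side"); crop(c,"side1",235,150,200,200,3)
E
```

```text
time_s: 3.97
position: [0.6363, -0.0496, 0.0252]
tcp_rot: [[0.001, 1.0, 0.014], [-0.0, 0.014, -1.0], [-1.0, 0.001, 0.0]]
force: [-1.1, 1.0, -0.6]
opening: 0.005
```

View pics/top1.png

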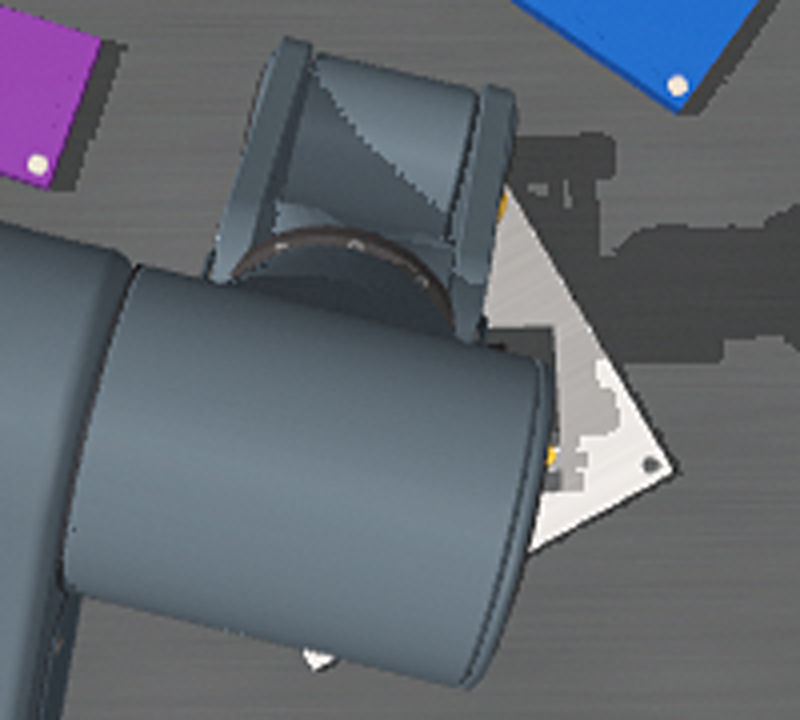

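View pics/side1.png

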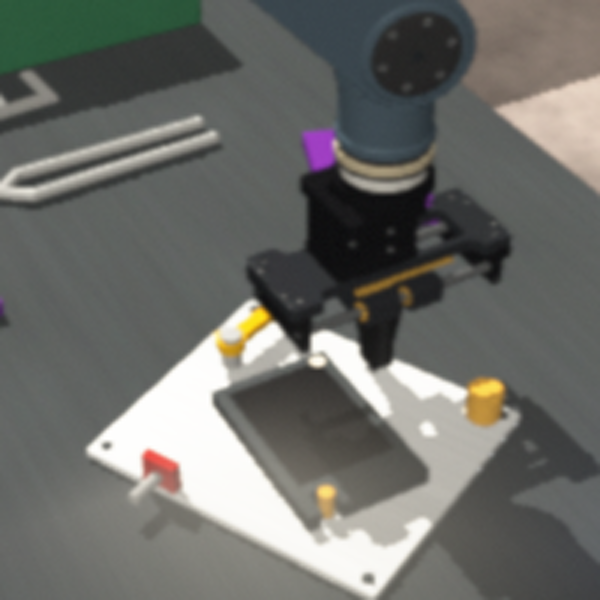

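```bash
python3 -m inch '{"dp":[[0,0,-3],[0,0,-3],[0,-2,-3],[0,-2,0],[0,-2,0],[0,-2,0],[0,-1,0],[0,0,0],[0,0,0],[0,0,0]],"yaw":[0,0,0,0,0,0,0,0,0,0]}'
python3 -m inch '{"dp":[[0,-1,0],[0,-1,0],[0,-1,0],[0,-1,0],[0,0,0],[0,0,0]],"yaw":[0,0,0,0,0,0]}'
```

```text
time_s: 4.9
position: [0.6269, -0.0407, 0.0246]
tcp_rot: [[0.0, 1.0, 0.014], [-0.0, 0.014, -1.0], [-1.0, 0.0, 0.0]]
force: [-0.8, -0.3, -0.7]
opening: 0.006
time_s: 5.4
position: [0.6227, -0.0406, 0.0245]
tcp_rot: [[-0.0, 1.0, 0.014], [0.0, 0.014, -1.0], [-1.0, -0.0, -0.0]]
force: [0.4, -0.1, -0.2]
opening: 0.006
```

```bash
python3 -m inch '{"dp":[[0,-1,0],[0,-1,0],[0,-1,0],[0,-1,0],[0,0,0]],"yaw":[0,0,0,0,0]}'
python3 -m inch '{"dp":[[0,-1,0],[0,-1,0],[0,-1,0],[0,-1,0],[0,0,0]],"yaw":[0,0,0,0,0]}'
```

```text
time_s: 5.82
position: [0.6184, -0.0407, 0.0245]
tcp_rot: [[-0.001, 1.0, 0.014], [0.0, 0.014, -1.0], [-1.0, -0.001, -0.0]]
force: [0.7, 0.9, 0.2]
opening: 0.005
time_s: 6.23
position: [0.6144, -0.0407, 0.0245]
tcp_rot: [[-0.0, 1.0, 0.014], [0.0, 0.014, -1.0], [-1.0, -0.0, -0.0]]
force: [0.1, 1.3, 0.3]
opening: 0.006
```

```bash
for i in 1 2 3; do python3 -m inch '{"dp":[[0,-1,0],[0,-1,0],[0,-1,0]],"yaw":[0,0,0]}' | egrep 'pos|force'; done
python3 - <<'E'
from h import *
c=bot.capture("side"); crop(c,"side2",255,230,160,120,5)
E
```

```text
position: [0.6121, -0.0408, 0.0246]
force: [1.7, 0.3, -0.4]
position: [0.6094, -0.0408, 0.0247]
force: [2.1, 1.2, -1.1]
position: [0.606, -0.0408, 0.0246]
force: [2.3, 1.4, -0.5]
```

View pics/side2.png

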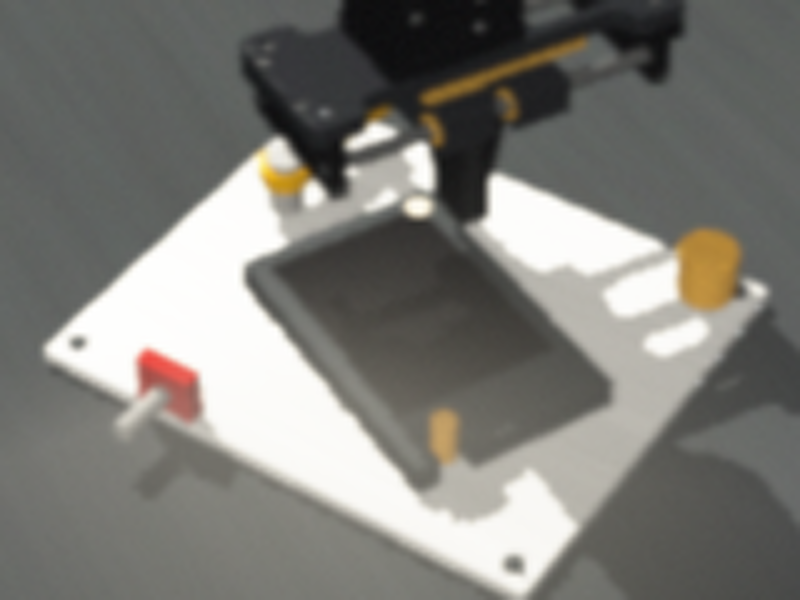

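```bash
python3 -m inch '{"dp":[[0,-2.1,-1.1],[0,-2.1,-1.1],[0,-2.1,-1.1],[0,-2.1,-1.1],[0,-2.1,-1.1],[0,-2.1,-1.1],[0,-2.1,-1.1],[0,-2.1,-1.1]],"yaw":[-2,-2,-1,-1,-1,-1,-1,-1]}'
python3 -m inch '{"dp":[[0,-2.1,-1.1],[0,-2.1,-1.1],[0,-2.1,-1.1],[0,-2.1,-1.1],[0,-2.1,-1.1],[0,-2.1,-1.1]],"yaw":[-1,-1,-1,-1,-1,-1]}'
python3 - <<'E'
from h import *
c=bot.capture("side"); crop(c,"side3",255,230,160,120,5)
c=bot.capture("top"); crop(c,"top3",290,185,150,140,5)
E
```

```text
time_s: 7.7
position: [0.5886, -0.0332, 0.0247]
tcp_rot: [[0.001, 0.982, 0.188], [0.001, 0.188, -0.982], [-1.0, 0.002, -0.0]]
force: [4.1, 3.9, -0.4]
opening: 0.005
time_s: 8.2
position: [0.5748, -0.0293, 0.0248]
tcp_rot: [[0.001, 0.957, 0.29], [0.001, 0.29, -0.957], [-1.0, 0.002, -0.001]]
force: [4.6, 4.9, -0.5]
opening: 0.006
```

View pics/side3.png

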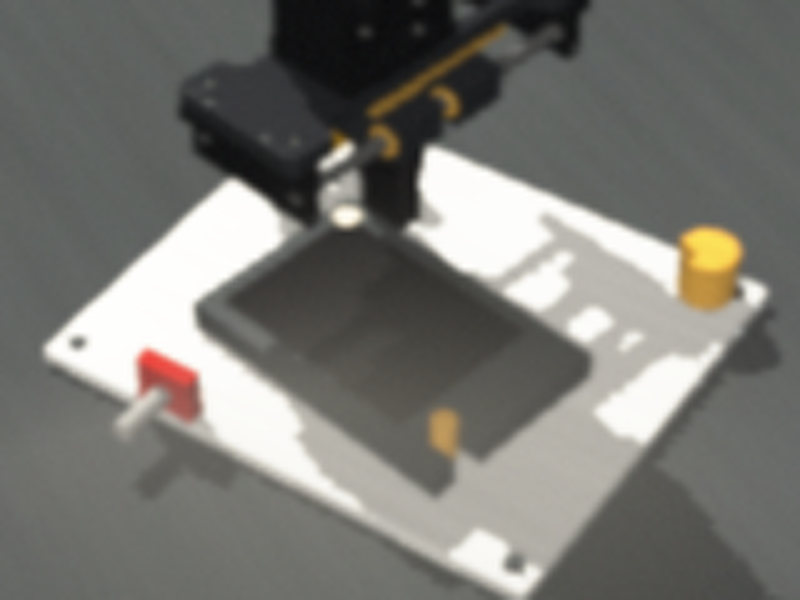

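View pics/top3.png

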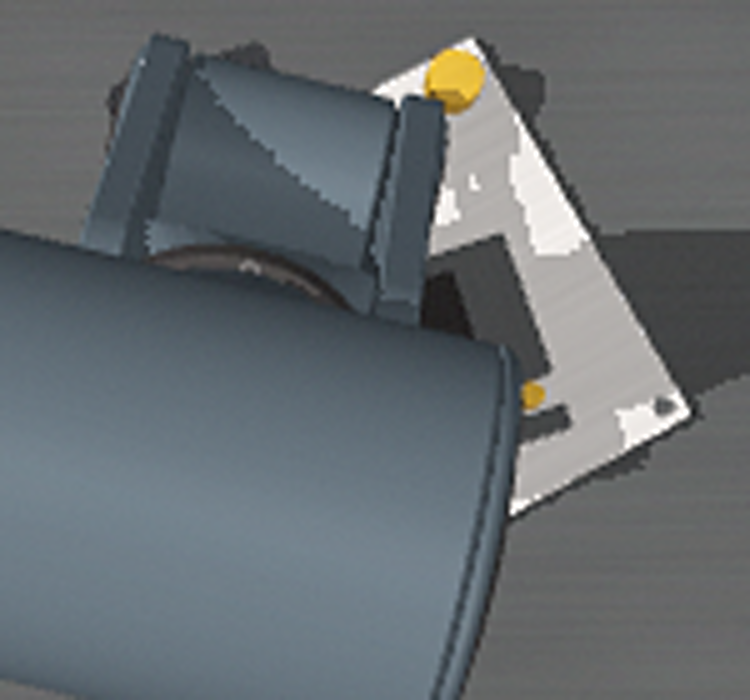

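```bash
cat > pl.py <<'E'
from h import *
def pose(P,W):
    P=np.array(P,float);W=np.array(W)[:,:2];a=P-P.mean(0);b=W-W.mean(0)
    A=a.T@b; th=np.arctan2(A[0,1]-A[1,0],A[0,0]+A[1,1]); R=np.array([[np.cos(th),-np.sin(th)],[np.sin(th),np.cos(th)]])
    o=W.mean(0)-R@P.mean(0); print("yaw",np.degrees(th).round(2),"origin",o.round(4),"rel peg in plate mm",(R.T@(np.array([.5255,-.168])-o)*1000).round(1)); return th,R,o
def fromside(pts,s,off=(255,230),sc=5):
    W=[ray(s,u/sc+off[0]-.4,v/sc+off[1]-.4,.022) for (u,v),_ in pts]
    r=pose([[a/1000 for a in p] for _,p in pts],W); 
    for (_,p),w in zip(pts,W): print(p,((r[1]@(np.array(p)/1000)+r[2])-w[:2]).round(4))
    return r
E
python3 - <<'E'
from pl import *
s=bot.capture("side")
print("before"); fromside([((608,386),(80,-14)),((258,258),(-20,136)),((428,203),(69,126))],s)
print("now"); r=fromside([((590,355),(80,-14)),((197,303),(-20,136)),((347,216),(69,126))],s)
print("tool in plate",r[1].T@(bot.read_state()["position"][:2]-r[2]))
E
```

```text
before
yaw 0.48 origin [ 0.5229 -0.1651] rel peg in plate mm [ 2.6 -2.9]
(80, -14) [ 0.0023 -0.0014]
(-20, 136) [-0.0022  0.0036]
(69, 126) [-0.0001 -0.0022]
now
yaw 17.47 origin [ 0.5251 -0.1686] rel peg in plate mm [0.6 0.5]
(80, -14) [ 0.0017 -0.0006]
(-20, 136) [-0.0015  0.0018]
(69, 126) [-0.0001 -0.0013]
tool in plate [0.08872927 0.11808981]
```

```bash
python3 -m inch '{"dp":[[0,-2,-1.2],[0,-2,-1.2],[0,-2,-1.2],[0,-2,-1.2],[0,-1,-0.6]],"yaw":[-1,-1,-1,-1,-0.5]}' |egrep 'pos|force|time'
for i in 1 2; do python3 -m inch '{"dp":[[0,-0.5,-0.3],[0,-0.5,-0.3]],"yaw":[-0.25,-0.25]}'  |egrep 'pos|force|time'; done
```

```text
time_s: 8.77
position: [0.5642, -0.0267, 0.0248]
force: [4.4, 6.0, 0.2]
time_s: 8.93
position: [0.5632, -0.0265, 0.0248]
force: [3.8, 7.3, 0.2]
time_s: 9.1
position: [0.562, -0.0264, 0.0247]
force: [3.7, 5.8, 0.8]
```

```bash
for i in 1 2 3 4; do python3 -m inch '{"dp":[[0,-0.5,-0.35],[0,-0.5,-0.35]],"yaw":[-0.25,-0.25]}'  |egrep 'pos|force|time'; done
```

```text
time_s: 9.27
position: [0.5608, -0.0262, 0.0248]
force: [3.7, 5.5, 0.8]
time_s: 9.43
position: [0.5596, -0.0259, 0.0247]
force: [3.0, 7.0, -0.0]
time_s: 9.6
position: [0.5584, -0.0256, 0.0247]
force: [3.8, 6.9, -0.0]
time_s: 9.77
position: [0.5572, -0.0253, 0.0248]
force: [4.3, 7.1, 0.5]
```

```bash
python3 - <<'E'
from pl import *
s=bot.capture("side"); crop(s,"side4",255,230,160,120,5); print(bot.read_state()["tcp_rot"].round(3).tolist())
E
```

```text
[[0.0, 0.911, 0.412], [0.002, 0.412, -0.911], [-1.0, 0.001, -0.001]]
```

View pics/side4.png

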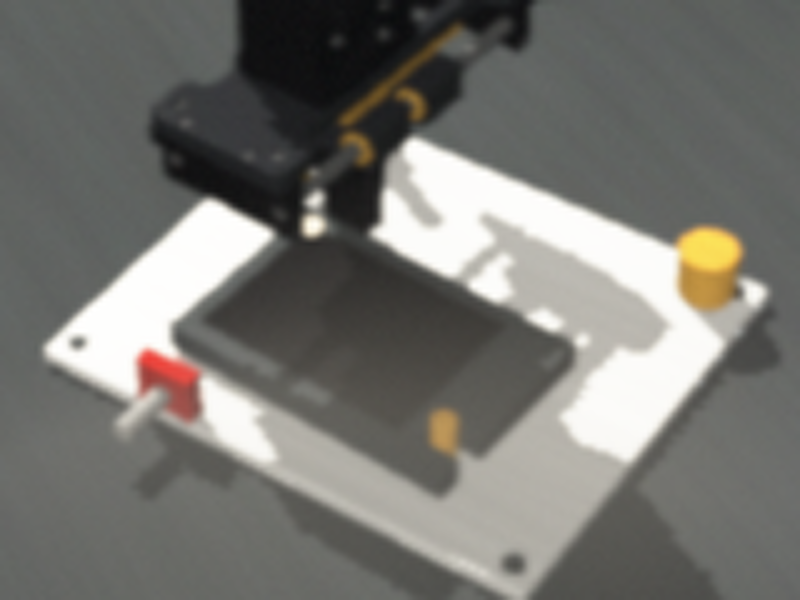

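```bash
python3 - <<'E'
from pl import *
s=bot.capture("side")
r=fromside([((574,347),(80,-14)),((174,325),(-20,136)),((313,225),(69,126))],s)
print("tool in plate",r[1].T@(bot.read_state()["position"][:2]-r[2]))
E
for i in 1 2 3 4; do python3 -m inch '{"dp":[[0,-0.5,-0.35],[0,-0.5,-0.35]],"yaw":[-0.25,-0.25]}'  |egrep 'pos|force|time'; done
```

```text
yaw 23.63 origin [ 0.5233 -0.1694] rel peg in plate mm [2.6 0.4]
(80, -14) [ 0.0018 -0.0002]
(-20, 136) [-0.0013  0.0019]
(69, 126) [-0.0004 -0.0017]
tool in plate [0.08866127 0.118519  ]
time_s: 10.03
position: [0.5559, -0.0251, 0.0247]
force: [3.8, 6.8, 1.0]
time_s: 10.2
position: [0.5547, -0.0248, 0.0247]
force: [3.4, 7.1, -0.0]
time_s: 10.37
position: [0.5535, -0.0245, 0.0247]
force: [2.9, 7.0, -0.2]
time_s: 10.53
position: [0.5522, -0.0243, 0.0247]
force: [4.1, 7.1, 0.5]
```

```bash
for i in 1 2 3 4; do python3 -m inch '{"dp":[[0,-0.5,-0.35],[0,-0.5,-0.35]],"yaw":[-0.25,-0.25]}'  |egrep 'pos|force|time'; done
```

```text
time_s: 10.7
position: [0.551, -0.0241, 0.0247]
force: [3.3, 8.5, 0.5]
time_s: 10.87
position: [0.5497, -0.0238, 0.0247]
force: [3.0, 7.7, 1.5]
time_s: 11.03
position: [0.5485, -0.0236, 0.0247]
force: [3.7, 7.4, 1.1]
time_s: 11.2
position: [0.5472, -0.0234, 0.0247]
force: [4.1, 8.8, 0.9]
```

```bash
for i in 1 2 3; do python3 -m inch '{"dp":[[0,-0.5,-0.2],[0,-0.5,-0.2]],"yaw":[-0.25,-0.25]}'  |egrep 'pos|force|time'; done
python3 - <<'E'
from pl import *
s=bot.capture("side"); crop(s,"side5",255,230,160,120,5); print(bot.read_state()["tcp_rot"].round(3).tolist())
E
```

```text
time_s: 11.37
position: [0.5461, -0.0234, 0.0247]
force: [4.0, 9.3, 1.8]
time_s: 11.53
position: [0.5448, -0.0239, 0.0246]
force: [3.0, 6.3, -0.5]
time_s: 11.7
position: [0.5437, -0.0242, 0.0247]
force: [2.6, 7.5, 1.4]
[[-0.001, 0.868, 0.497], [0.002, 0.497, -0.868], [-1.0, 0.0, -0.002]]
```

View pics/side5.png

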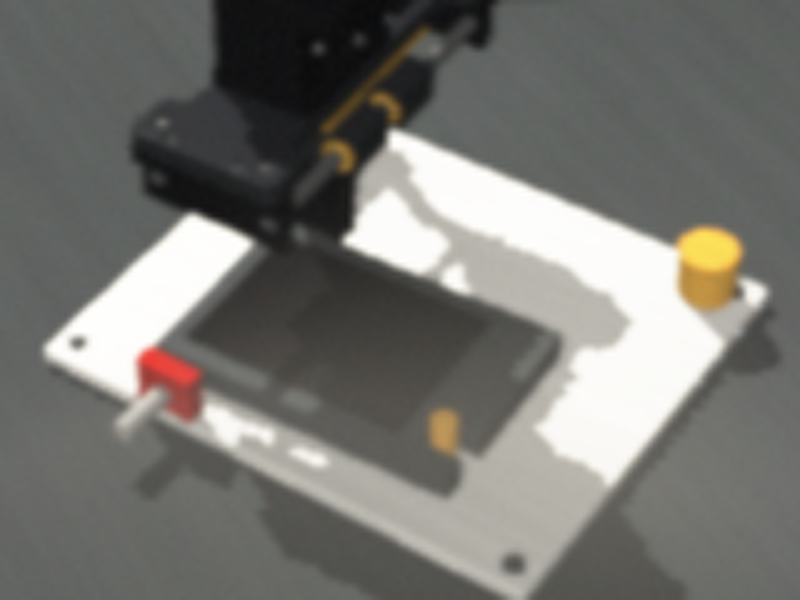

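```bash
for i in 1 2 3; do python3 -m inch '{"dp":[[0,-0.4,-0.2],[0,-0.4,-0.2]],"yaw":[-0.2,-0.2]}'  |egrep 'pos|force|time'; done
```

```text
time_s: 11.92
position: [0.5428, -0.0241, 0.0246]
force: [2.9, 7.5, 0.4]
time_s: 12.08
position: [0.5419, -0.024, 0.0246]
force: [2.8, 8.1, 0.6]
time_s: 12.25
position: [0.5409, -0.024, 0.0246]
force: [2.9, 8.8, -0.3]
```

```bash
for i in 1 2 3 4; do python3 -m inch '{"dp":[[0,-0.4,-0.1],[0,-0.4,-0.1]],"yaw":[-0.2,-0.2]}'  |egrep 'pos|force|time'; done
```

```text
time_s: 12.42
position: [0.5402, -0.0241, 0.0246]
force: [4.4, 10.2, 0.2]
time_s: 12.58
position: [0.5401, -0.0241, 0.0247]
force: [4.8, 11.7, -1.2]
time_s: 12.75
position: [0.54, -0.0241, 0.0247]
force: [6.8, 12.6, -0.9]
time_s: 12.92
position: [0.54, -0.0241, 0.0247]
force: [8.0, 13.9, -2.1]
```

```bash
python3 -m inch '{"dp":[[0,1,0],[0,1,0],[0,1,0],[0,1,0],[0,1,0],[0,1,0],[0,1,0],[0,0,0],[0,0,0]],"yaw":[0,0,0,0,0,0,0,0,0]}'
python3 - <<'E'
from pl import *
s=bot.capture("side"); crop(s,"side6",255,230,160,120,5)
E
```

```text
time_s: 13.67
position: [0.5441, -0.0233, 0.0245]
tcp_rot: [[-0.0, 0.842, 0.539], [-0.0, 0.539, -0.842], [-1.0, -0.0, -0.0]]
force: [0.6, -0.6, 0.3]
opening: 0.005
```

View pics/side6.png

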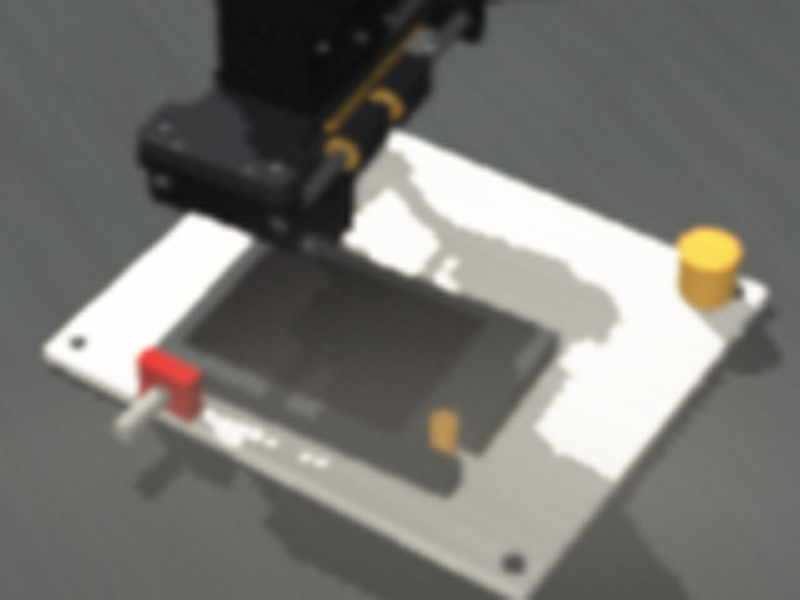

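```bash
python3 - <<'E'
from pl import *
s=bot.read_state()
c=bot.capture("side")
q=lambda u,v: ray(c,u/5+255-.4,v/5+230-.4,.022)[:2]
A,B=q(557,332),q(355,250)
d=B-A; th=np.degrees(np.arctan2(-d[0],d[1])); print("edge +x yaw",th, "len",np.linalg.norm(d))
# with old corner measurement bias (1.7,-.5 mm)
for th in (29,30,31,32):
    t=np.radians(th);R=np.array([[np.cos(t),-np.sin(t)],[np.sin(t),np.cos(t)]])
    print(th,"origin from corner", (A+np.array([.0017,-.0005])-R@[.08,-.014]).round(4),"tool in plate@peg",(R.T@(s["position"][:2]-[.5255,-.168])).round(4))
E
```

```text
edge +x yaw 30.791541819518535 len 0.10405644856066386
29 origin from corner [ 0.5238 -0.1655] tool in plate@peg [0.0864 0.1176]
30 origin from corner [ 0.5242 -0.1668] tool in plate@peg [0.0885 0.1161]
31 origin from corner [ 0.5247 -0.1681] tool in plate@peg [0.0905 0.1145]
32 origin from corner [ 0.5252 -0.1694] tool in plate@peg [0.0925 0.1129]
```

```bash
python3 -m inch '{"dp":[[0,-1,0],[0,-1,0],[0,-1,0],[0,-0.5,0],[0,0,0]],"yaw":[1,0,0,0,0]}'|egrep 'pos|force|time'
for i in 1 2 3 4; do python3 -m inch '{"dp":[[0,-0.4,0],[0,-0.4,0]],"yaw":[0,0]}'  |egrep 'pos|force|time'; done
```

```text
time_s: 14.18
position: [0.5411, -0.0249, 0.0245]
force: [-0.1, 0.0, -0.4]
time_s: 14.35
position: [0.541, -0.0252, 0.0246]
force: [1.9, 2.1, -0.5]
time_s: 14.52
position: [0.5409, -0.0252, 0.0246]
force: [3.2, 5.7, -2.2]
time_s: 14.68
position: [0.5409, -0.0253, 0.0246]
force: [5.2, 7.1, -2.6]
time_s: 14.85
position: [0.5408, -0.0253, 0.0247]
force: [5.3, 9.0, -2.3]
```

```bash
for i in 1 2; do python3 -m inch '{"dp":[[0,-0.1,-0.3],[0,-0.1,-0.3]],"yaw":[0,0]}'  |egrep 'pos|force|time'; done
```

```text
time_s: 15.02
position: [0.5408, -0.0253, 0.0248]
force: [5.9, 6.1, -3.0]
time_s: 15.18
position: [0.5408, -0.0253, 0.0248]
force: [6.0, 5.4, -3.0]
```

```bash
for i in 1 2 3; do python3 -m inch '{"dp":[[0,-0.3,-0.15],[0,-0.3,-0.15]],"yaw":[0,0]}'  |egrep 'pos|force|time'; done
```

```text
time_s: 15.35
position: [0.5407, -0.0253, 0.025]
force: [7.0, 7.7, -2.3]
time_s: 15.52
position: [0.5407, -0.0253, 0.0251]
force: [8.4, 6.2, -2.6]
time_s: 15.68
position: [0.5407, -0.0253, 0.0253]
force: [7.7, 8.3, -3.3]
```

```bash
python3 -m inch '{"dp":[[0,-0.3,-0.2],[0,0,0],[0,0,0],[0,0,0],[0,0,0],[0,0,0]],"yaw":[0,0,0,0,0,0]}'  |egrep 'pos|force|time'; python3 -m inch '{"dp":[[0,0,0],[0,0,0],[0,0,0],[0,0,0],[0,0,0],[0,0,0],[0,0,0]],"yaw":[0,0,0,0,0,0,0]}'  |egrep 'pos|force|time'
python3 - <<'E'
from pl import *
c=bot.capture("side"); crop(c,"side7",255,230,160,120,5)
E
python3 -m inch '{"dp":[[0,0,0],[0,0,0],[0,0,0],[0,0,0],[0,0,0],[0,0,0],[0,0,0]],"yaw":[0,0,0,0,0,0,0]}'  |egrep 'pos|force|time'
```

```text
time_s: 16.18
position: [0.5406, -0.0253, 0.0253]
force: [9.3, 8.5, -2.7]
time_s: 16.77
position: [0.5407, -0.0253, 0.0253]
force: [9.2, 8.4, -3.0]
time_s: 17.4
position: [0.5407, -0.0253, 0.0253]
force: [8.5, 8.3, -2.5]
```

View pics/side7.png

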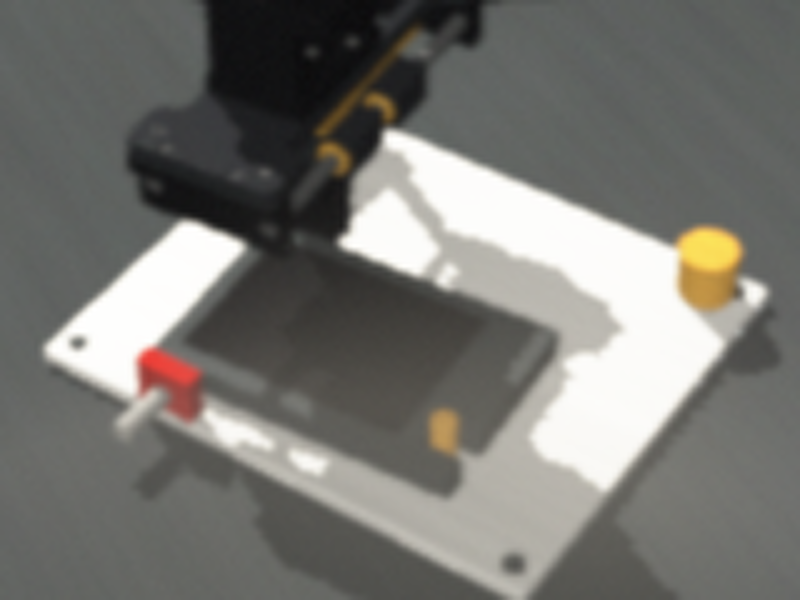

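```bash
python3 -m inch '{"dp":[[0,-0.2,-0.3],[0,-0.2,-0.3],[0,0,0],[0,0,0],[0,0,0],[0,0,0],[0,0,0],[0,0,0],[0,0,0],[0,0,0],[0,0,0],[0,0,0]],"yaw":[0,0,0,0,0,0,0,0,0,0,0,0]}'  |egrep 'pos|force|time'
python3 -m inch '{"dp":[[0,1,0],[0,1,0],[0,1,0],[0,1,0],[0,1,0],[0,1,0],[0,2,0],[0,3,0],[0,0,0]],"yaw":[0,0,0,0,0,0,0,0,0]}'
```

```text
time_s: 18.4
position: [0.5406, -0.0253, 0.0254]
force: [10.1, 7.3, -3.2]
time_s: 19.15
position: [0.5432, -0.0194, 0.0243]
tcp_rot: [[-0.002, 0.852, 0.524], [0.0, 0.524, -0.852], [-1.0, -0.001, -0.001]]
force: [-0.3, 0.7, -0.8]
opening: 0.008
```

```bash
python3 -m inch '{"dp":[[-5,0.5,0],[-15,0,0],[-30,0,0],[-30,0,0],[-30,0,0],[-30,0,0],[-20,0,0],[0,0,0],[0,0,0],[0,0,0],[0,0,0],[0,0,0],[0,0,0],[0,0,0],[0,0,0],[0,0,0],[0,0,0],[0,0,0]],"yaw":[0,0,0,0,0,0,-7,-7,-7,-7,-7,-7,-7,-7,-7,-7,-7,0]}'
python3 -m inch '{"dp":[[0,0,0],[0,0,0]],"yaw":[-3,0]}' 28
python3 - <<'E'
from pl import *
c=bot.capture("side"); crop(c,"side8",255,230,160,120,5)
c=bot.capture("top"); crop(c,"top8",290,185,150,140,5)
E
```

```text
time_s: 20.65
position: [0.5437, -0.0195, 0.1846]
tcp_rot: [[-0.001, -0.321, 0.947], [0.0, 0.947, 0.321], [-1.0, 0.0, -0.001]]
force: [-0.0, 0.7, 0.1]
opening: 0.007
time_s: 20.82
position: [0.5439, -0.0194, 0.1846]
tcp_rot: [[-0.001, -0.366, 0.93], [0.0, 0.93, 0.366], [-1.0, 0.0, -0.001]]
force: [-0.2, 0.4, 0.6]
opening: 0.088
```

View pics/side8.png

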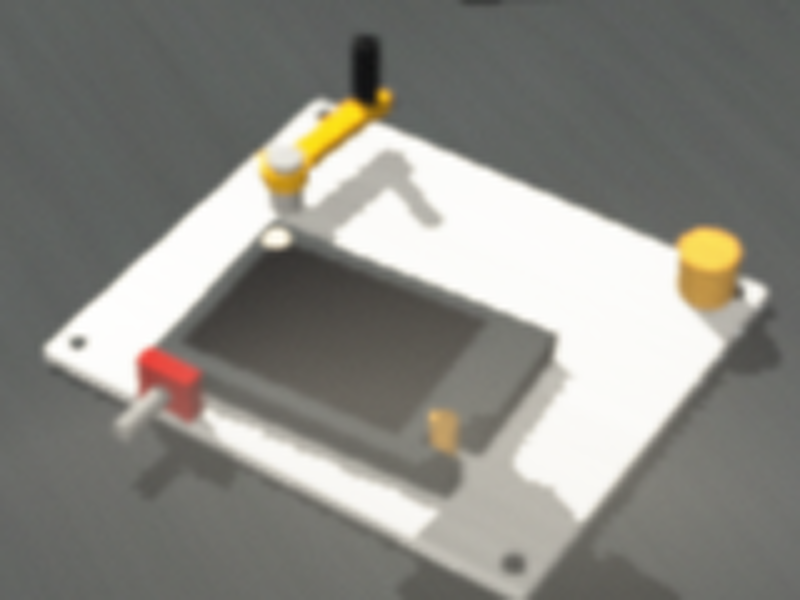

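View pics/top8.png

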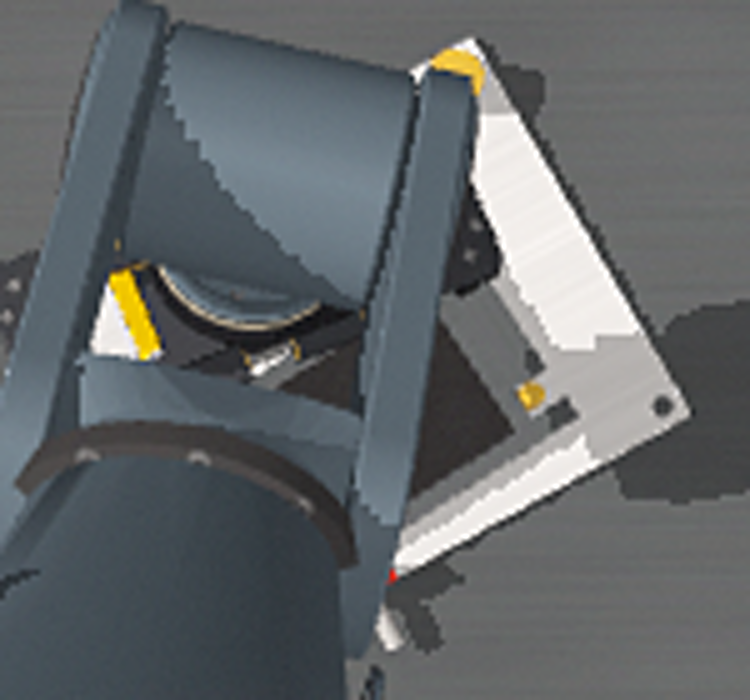

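```bash
python3 - <<'E'
from pl import *
s=bot.capture("side")
r=fromside([((557,337),(80,-14)),((160,343),(-20,136)),((277,238),(69,126)),((283,220),(80,136))],s)
st=bot.read_state(); k=np.array([.594,.0312]); R=st["tcp_rot"]
d=np.array([*(k-st["position"][:2]),0]); print("knob delta in tool mm",(R.T@d*1000).round(1))
p=np.array([.5392,.0094]); print(np.linalg.norm(k-p), np.degrees(np.arctan2(*(k-p)[::-1])), st["position"], np.degrees(np.arctan2(R[1,1],R[0,1])))
E
```

```text
yaw 29.75 origin [ 0.5228 -0.17  ] rel peg in plate mm [3.3 0.4]
(80, -14) [ 0.0021 -0.0014]
(-20, 136) [-0.0037  0.0003]
(69, 126) [ 0.0025 -0.0016]
(80, 136) [-0.0009  0.0026]
knob delta in tool mm [-0. 29. 65.]
0.05897694464788758 21.693168218056226 [ 0.54413794 -0.01951405  0.18460651] 111.46414569614377
```

```bash
python3 -m inch '{"dp":[[0,5,11],[0,8,18],[0,8,18],[0,8,18],[0,0,0],[0,0,0],[0,0,0],[0,0,0]],"yaw":[0,0,0,0,0,0,0,0]}' 30
python3 - <<'E'
from pl import *
c=bot.capture("side"); crop(c,"side9",235,130,200,200,3)
st=bot.read_state(); k=np.array([.594,.0312]); R=st["tcp_rot"]
d=np.array([*(k-st["position"][:2]),0]); print("knob delta in tool mm",(R.T@d*1000).round(1))
E
```

```text
time_s: 21.63
position: [0.5934, 0.0311, 0.1843]
tcp_rot: [[-0.001, -0.368, 0.93], [-0.0, 0.93, 0.368], [-1.0, 0.0, -0.001]]
force: [0.7, -1.4, 0.4]
opening: 0.346
knob delta in tool mm [-0.   0.   0.7]
```

View pics/side9.png

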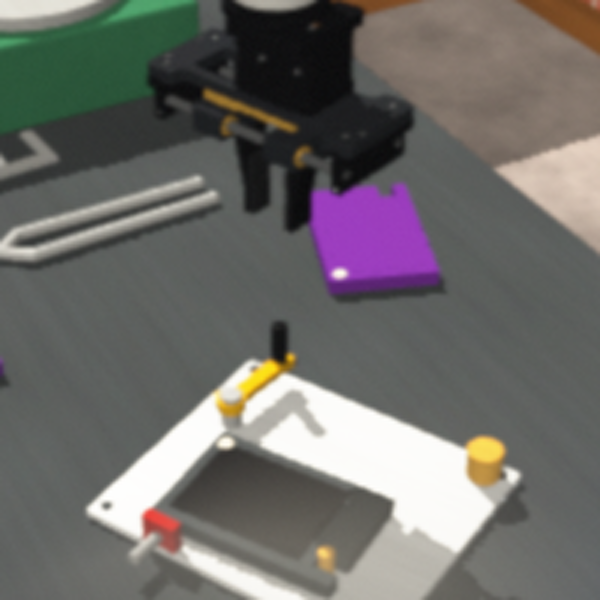

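```bash
python3 -m inch '{"dp":[[10,0,0.5],[25,0,0],[25,0,0],[25,0,0],[15,0,0],[10,0,0],[0,0,0]],"yaw":[0,0,0,0,0,0,0]}'
python3 -m inch '{"dp":[[5,0,0],[5,0,0],[4,0,0],[3,0,0],[0,0,0],[0,0,0]],"yaw":[0,0,0,0,0,0]}'
python3 - <<'E'
from pl import *
c=bot.capture("side"); crop(c,"side10",255,200,160,140,5)
E
```

```text
time_s: 22.27
position: [0.5927, 0.0313, 0.0719]
tcp_rot: [[-0.005, -0.367, 0.93], [0.001, 0.93, 0.367], [-1.0, 0.003, -0.005]]
force: [0.6, -0.4, 0.6]
opening: 0.343
time_s: 22.77
position: [0.5947, 0.0315, 0.0578]
tcp_rot: [[0.0, -0.368, 0.93], [-0.0, 0.93, 0.368], [-1.0, -0.0, 0.0]]
force: [-0.5, 0.8, 0.2]
opening: 0.346
```

View pics/side10.png

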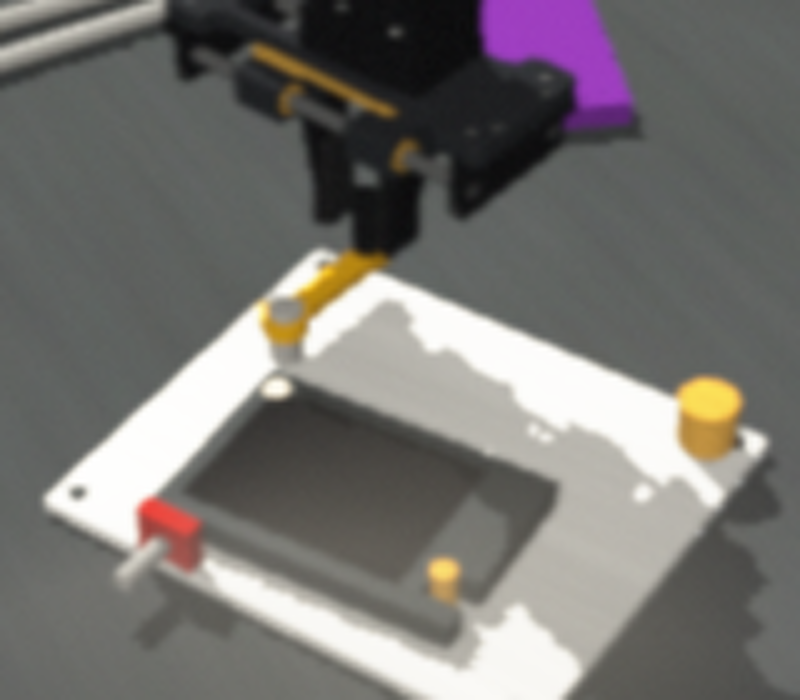

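```bash
python3 -m inch '{"dp":[[0,-3.1,0],[0,-6.3,-0.3],[0,-6.3,-0.3],[0,-6.3,-0.3],[0,-6.3,-0.3],[0,-6.3,-0.3],[0,-6.3,-0.3],[0,-6.3,-0.3],[0,-6.3,-0.3],[0,-6.3,-0.3]],"yaw":[3,6,6,6,6,6,6,6,6,6]}'
python3 - <<'E'
from pl import *
st=bot.read_state(); d=st["position"][:2]-[.5392,.0094]; print(np.linalg.norm(d),np.degrees(np.arctan2(d[1],d[0])),st["joint_positions"].round(0), (st["tcp_rot"].T@st["force"]).round(1))
c=bot.capture("side"); crop(c,"side11",255,200,160,140,5)
E
```

```text
time_s: 23.65
position: [0.5882, -0.0253, 0.0579]
tcp_rot: [[0.001, 0.584, 0.812], [0.001, 0.812, -0.584], [-1.0, 0.001, 0.0]]
force: [-0.1, 0.9, 0.4]
opening: 0.347
0.060073609160366845 -35.335452906281624 [-13.  42.  95.   0.  44. -68.] [-0.4  0.7 -0.6]
```

View pics/side11.png

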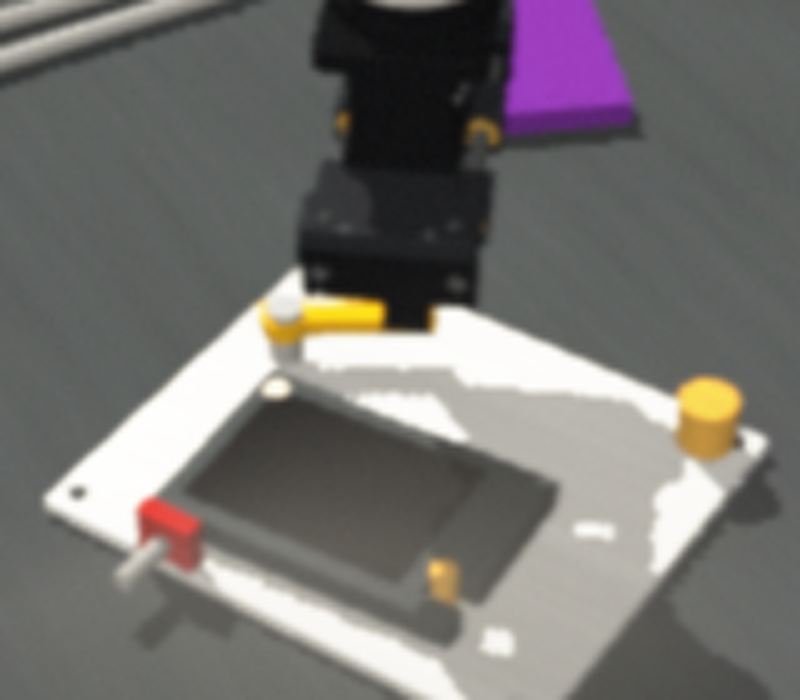

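```bash
python3 -m inch '{"dp":[[0,-6.3,-0.3],[0,-6.3,-0.3],[0,-6.3,-0.3],[0,-6.3,-0.3],[0,-6.3,-0.3],[0,-6.3,-0.3],[0,-6.3,-0.3],[0,-6.3,-0.3],[0,-6.3,-0.3],[0,-3.1,-0.1]],"yaw":[6,6,6,6,6,6,6,6,6,3]}' | egrep 'pos|force'
python3 -m inch '{"dp":[[0,-1.6,0],[0,-1.6,0],[0,-1.6,0],[0,-1,0]],"yaw":[1.5,1.5,1.5,1]}' | egrep 'pos|force'
python3 - <<'E'
from pl import *
st=bot.read_state(); d=st["position"][:2]-[.5392,.0094]; print(np.linalg.norm(d),np.degrees(np.arctan2(d[1],d[0])),st["joint_positions"].round(0), (st["tcp_rot"].T@st["force"]).round(1))
c=bot.capture("side"); crop(c,"side12",255,200,160,140,5)
E
```

```text
position: [0.5372, -0.0513, 0.0581]
force: [1.6, 0.9, -0.9]
position: [0.5319, -0.0508, 0.058]
force: [2.1, 1.2, 0.8]
0.06063464990487031 -96.9298540279782 [-17.  39. 103.   0.  38. -10.] [-0.8  1.9 -1.5]
```

View pics/side12.png

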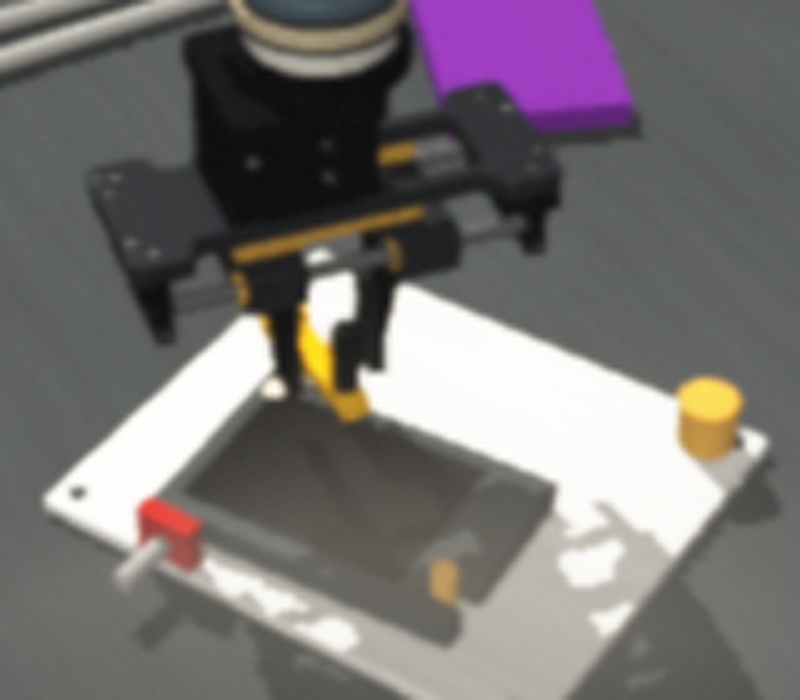

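```bash
for i in 1 2 3; do python3 -m inch '{"dp":[[0,-1.3,-0.05],[0,-1.3,-0.05]],"yaw":[1.2,1.2]}' | egrep 'pos|force'; done; python3 -m inch '{"dp":[[0,-1,0],[0,-1,0]],"yaw":[0.8,0.8]}' | egrep 'pos|force'
```

```text
position: [0.5291, -0.0504, 0.058]
force: [0.8, -0.8, 1.2]
position: [0.5261, -0.0498, 0.0578]
force: [0.5, -0.5, 1.1]
position: [0.5232, -0.049, 0.0576]
force: [2.7, -1.3, 0.6]
position: [0.5227, -0.0486, 0.0577]
force: [5.3, -0.6, -3.1]
```

```bash
python3 -m inch '{"dp":[[0,-1,0],[0,-1,0],[0,0,0],[0,0,0],[0,0,0]],"yaw":[0,0,0,0,0]}'
python3 -m inch '{"dp":[[0,2,0],[0,2,0],[0,2,0],[0,2,0],[0,1,0],[0,0,0],[0,0,0]],"yaw":[0,0,0,0,0,0,0]}'
python3 - <<'E'
from pl import *
st=bot.read_state(); d=st["position"][:2]-[.5392,.0094]; print(np.linalg.norm(d),np.degrees(np.arctan2(d[1],d[0])), (st["tcp_rot"].T@st["force"]).round(1))
c=bot.capture("side"); crop(c,"side13",255,200,160,140,5)
E
```

```text
time_s: 26.0
position: [0.5226, -0.0486, 0.0576]
tcp_rot: [[0.007, 0.958, -0.288], [-0.002, -0.288, -0.958], [-1.0, 0.007, -0.0]]
force: [7.4, -0.3, -4.9]
opening: 0.344
time_s: 26.58
position: [0.5274, -0.0501, 0.0574]
tcp_rot: [[-0.001, 0.958, -0.287], [0.0, -0.287, -0.958], [-1.0, -0.001, 0.0]]
force: [0.1, 0.2, 0.3]
opening: 0.347
0.06070030508443559 -101.19923571950497 [-0.3  0.  -0.2]
```

View pics/side13.png

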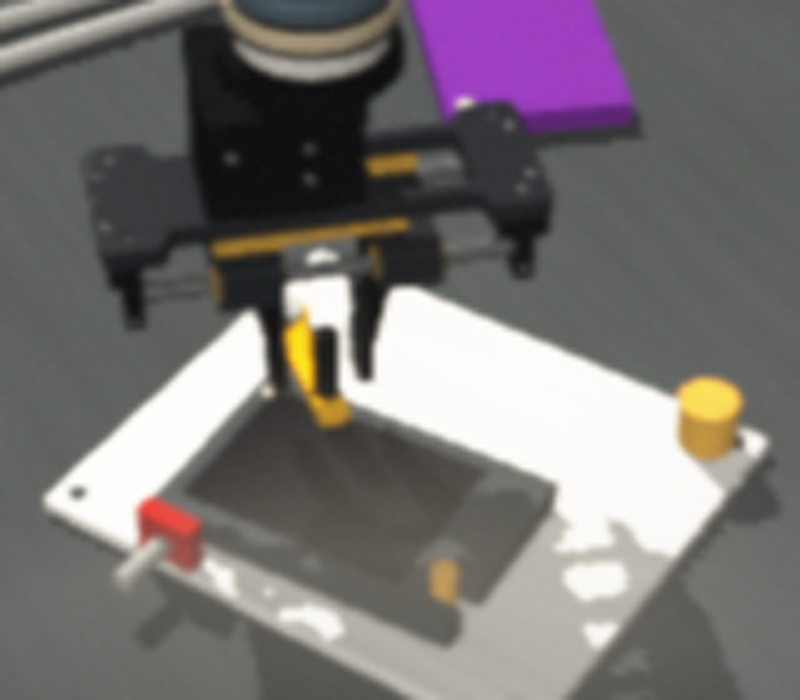

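```bash
python3 -m inch '{"dp":[[-5,0,0],[-12,0,0],[-25,0,0],[-30,0,0],[-30,0,0],[-30,0,0],[-30,0,0],[-10,0,0],[0,0,0]],"yaw":[0,0,0,0,0,0,0,0,0]}'
python3 -m inch '{"dp":[[0,0,-25],[0,0,-35],[0,0,-35],[0,0,-35],[0,0,-35],[0,0,-35],[0,0,-35],[0,0,-25],[0,0,-10],[0,0,0],[0,0,0]],"yaw":[0,0,0,0,0,0,0,0,0,0,0]}'
python3 - <<'E'
from pl import *
c=bot.capture("side"); crop(c,"side14",255,200,160,140,5);cv2.imwrite("pics/sf.png",c["color"][:,:,::-1])
c=bot.capture("top"); crop(c,"top14",290,185,150,140,5);cv2.imwrite("pics/tf.png",c["color"][:,:,::-1])
E
```

```text
time_s: 27.38
position: [0.5296, -0.0507, 0.2327]
tcp_rot: [[0.007, 0.958, -0.287], [-0.002, -0.287, -0.958], [-1.0, 0.007, 0.0]]
force: [1.0, 0.3, -1.2]
opening: 0.342
time_s: 28.3
position: [0.6043, 0.2078, 0.2277]
tcp_rot: [[-0.004, 0.958, -0.286], [-0.002, -0.286, -0.958], [-1.0, -0.003, 0.003]]
force: [-0.0, -0.5, 0.5]
opening: 0.345
```

View pics/side14.png

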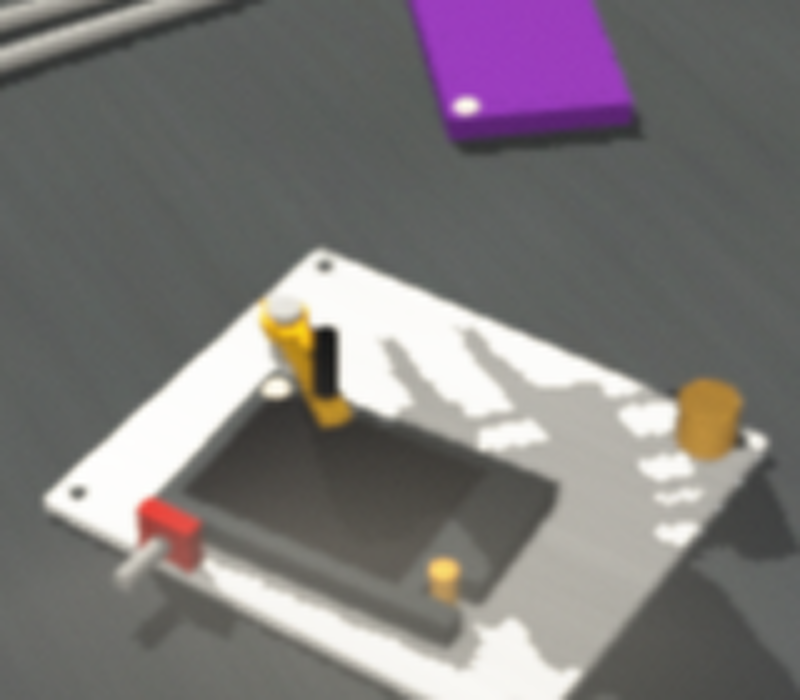

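View pics/top14.png

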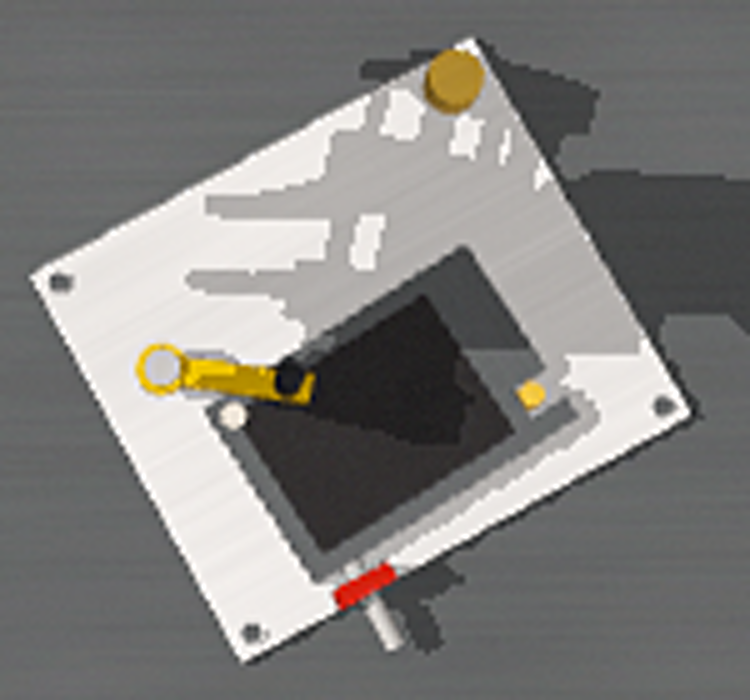

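View pics/tf.png

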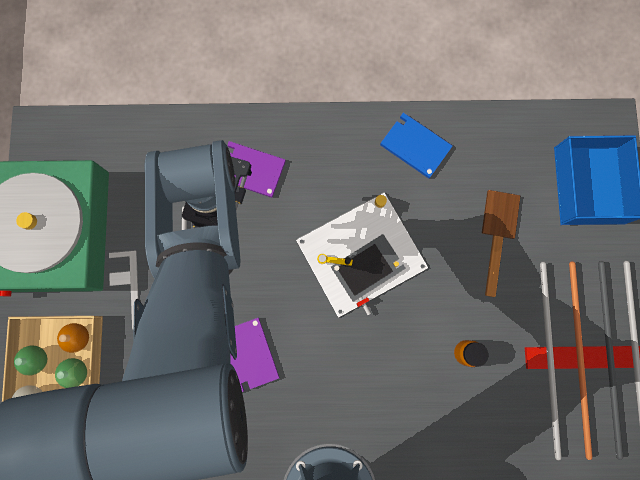

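```bash
python3 - <<'E'
from pl import *
t=bot.capture("top")
fromside([((464,246),(80,-14)),((576,410),(-20,-14)),((316,582),(-20,136)),((232,417),(69,126))],t,(290,185))
k=ray(t,288/5+290-.4,374/5+185-.4,.068);p=np.array([.5392,.0094]);d=k[:2]-p
a=np.degrees(np.arctan2(d[1],d[0])); print("knob",k,np.linalg.norm(d),a,"q",0.1-np.radians(a-27.9))
E
```

```text
yaw 32.06 origin [ 0.526  -0.1684] rel peg in plate mm [-0.3  0.6]
(80, -14) [0.0022 0.001 ]
(-20, -14) [-0.002  -0.0008]
(-20, 136) [-0.0009 -0.0002]
(69, 126) [ 0.0006 -0.    ]
knob [ 0.53165761 -0.04956728  0.068     ] 0.059447686165819594 -97.28901726141632 q 2.28496053854773
```

```bash
python3 -m inch '{"dp":[[0,0,0],[0,0,0],[0,0,0]],"yaw":[0,0,0]}' | egrep 'time|force'; python3 -c "
from rig import bot
print(bot.hand_in())"
```

```text
time_s: 28.7
force: [-0.4, 0.3, -0.1]
the job is handed in; nothing more can be done
None
```

I swung the plate home against the stop screw, pressed it there, then swung the latch fully shut and lifted the arm clear. The job was handed in at about 29 s; no verdict was reported.

**Pressing:** I backed off and finished with a square push. The finger force stayed at about 12–13 N for over 2 s, and the highest reading at any point was about 16 N. The force on the stop itself cannot be read. I estimate 8 N or more from the push direction.

**Final checks from the top camera:**

| Check | Measured | Limit |
|---|---|---|
| Plate yaw from the bed | about 4.2° (0.073 rad) | 0.11 rad |
| Slot to peg | within about 1 mm | 4 mm |
| Latch angle | about 2.285 rad, at its end stop | 2.2 rad or more |

- **Arm:** it stood clear with zero contact force.
- **Bystanders:** the weight, paddle and jar look unmoved. The arm hid the jacks, caliper and paperweight in the last full top view. Nothing was touched near them.

**Disagreement:** a side-camera fit after pressing gave a yaw of 29.75° and a slot-to-peg offset of about 3 mm. That fit had corner errors up to about 4 mm. The final top view gave 32.1° and under 1 mm, and I relied on that one. Both are within the limits.

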